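# Load a slide cassette behind its gravity catch

### The arm

A 6-joint arm with a two-finger parallel gripper is mounted at the origin on the work surface. World frame = base frame: x ahead of the robot, y to its left, z up, the work surface at z = 0. Lengths are in m, angles in rad, forces in N, time in s.
With the tool pointing down it reaches from about 0.35 to 0.85 m from the base axis. Payload 8.1 kg.
Tool frame: the origin (TCP) lies on the centre line of the jaws, within the pads' length; the fingertips stand 8 mm ahead of it and the grasp point (between the pads) lies 11 mm behind it; z points along the fingers, y is the direction in which the jaws open and shut (so a half turn about z gives the same grasp; the last joint's range is limited). The gripper opens to 93 mm and grips with 3 to 60 N. Pads are 15 mm wide; open, the fingers measure 128 mm over their backs; the gripper's body (75 mm by 188 mm) begins 65 mm behind the grasp point.
Start: joints at [1.038, 0.13, 1.488, -0, 1.523, -0.085], TCP at [0.26, 0.541, 0.227] pointing down, gripper open.
Joint ranges: [-2.96, 2.96], [-0.89, 2.26], [0.02, 2.5], [-1.34, 4.48], [0, 2.73], [-2.66, 2.66]. Speed limits (rad/s): [2.39, 2.39, 2.79, 3.14, 3.14, 3.14].

### API

Orientations are given as a unit quaternion [x, y, z, w].
In Python, from station import robot gives the robot as it stands.
- The arm moves only by the tool send_rows, never from a script. Its argument "moves" is a list of rows, each a list of 5 numbers: the opening, from 0 (shut) to 1 (fully open), then the shift along the tool's x, y, z in m, then the turn about the tool's z in degrees. In form: [[jaw, tx, ty, tz, roll], ...]. A call has exactly 10 rows; each row shifts and turns the commanded pose from where the row before left it, along the tool's axes as they then stand; what a row does not reach is not made up. A row lasts 1/12 s, in which the tool goes at most 41.7 mm and 7.16 degrees, less where a joint would pass 70% of its speed; a pose out of reach is approached as far as the arm can. A call is refused whole if a number of a shift passes 0.0417 or a number of a turn 7.16, either way. A call with a gripper value outside its range is refused whole. The fingers move at their own pace and stop on an object; "grip_force" is the grip in N (left out, the last holds). Time passes only in rows, so rows that do not move let the fingers close, or fill a call up. It gives the time, the measured TCP pose, the force and the opening at its end, in the units of the state.
- robot.sense(): the state, without advancing time (a new reading comes with each control period).
- robot.camera(name): name is "scene" or "top" or "wrist"; returns a dict with "img" (400x640x3 uint8, red, green, blue), "range_z" (400x640 float32, m along the optical axis (not along the pixel's ray), 0 where there is no reading), "mtx" (3x3 intrinsics, pixels), "T" (4x4, takes a point from camera to world coordinates); the wrist camera has in their place "T_tool_cam" (4x4, takes a point from camera to tool coordinates, whose origin is the TCP and whose axes are the flange's). Camera axes: x right, y down, z forward; pixel columns grow to the right and rows downward; lengths in m; the calibration is good to about 2 mm. A picture is of the moment at which its call begins: read the wrist's pose just before it.
- robot.close_job(): hands the job in, once; it reports no verdict.
The state is a dict: "time": time; "joints": joint angles; "qd": joint speeds; "tau": joint torques, N m; "tcp_pos": TCP position; "tcp_rot": TCP orientation; "ft_force": force on the tool from outside, world axes, zero at the start; "moment": the same for the moment, N m; "gripper_width": finger opening in m.
Only numpy, scipy, OpenCV 4.12 (cv2) and the standard library are available. Lean on these libraries where they do the work, as an engineer would, in place of code of your own. Each camera call takes 0.05 s, during which the arm holds its last target.

### The job

Load the slide cassette into the low loading bay: carry it level by its handle, put it down at the bay's open end and slide it in gently, so that its own front edge lifts the hinged catch, and on against the sprung bumper until the catch has dropped behind it. Then let go and leave it caught there. Do not touch the catch with the gripper or lean hard on the bay, and leave the other things on the bench where they are.

Things in the scene. Friction and masses are not known exactly. Their poses are not given: they have to be found in the camera images.
- cassette: Slide cassette, loose, about 0.17 to 0.34 kg: a flat grey plastic tray 100 (its x) x 90 (y) x 16 mm (z) with two glass slides lying on it and an arched handle over the middle, the only thing on the bench with such a handle. Origin: centre of its underside, z up. It is the same turned half round: either 90 mm end may go in first.
- handle (a point): Centre of the cassette's handle bar, 65 mm above the cassette's underside. The bar is 48 mm long (cassette x), 12 mm thick (y) and 14 mm high, on two posts 40 mm apart under its ends; grip it across its 12 mm from above.
- bay: Loading bay, fixed, open on top: a base plate 350 x 150 x 3 mm on which the cassette slides easily (friction about 0.3). Its x axis is the way in, y across, z up; origin under the plate, which spans x = -190 to +160 mm. Flat lips over the side walls, 2.5 mm above the cassette and 7 mm wide (-y side from x = -30 mm, +y side from x = +32 mm), let the cassette in by sliding along x only.
- apron (a point): Point on the plate's top face at bay x = -130 mm, y = 0: put down with its centre here, the cassette lies on the open apron with its front edge inside the flared guides.
- mouth (a point): Point on the plate at bay x = -60 mm, y = 0, where the flared guides (112 mm apart at x = -101 mm, narrowing to 94 mm here; 24 mm high) turn into straight side walls 94 mm apart and 24 mm high, which run on to x = +135 mm: 2 mm play each side of the cassette.
- home (a point): Point on the plate at bay x = +50 mm, y = 0: nominal centre of the caught cassette. Catch, bumper and hard stops are one screwed-on unit, set -15 to +15 mm along x from nominal, different each time and not measured, so the caught centre may lie at 35 to 65 mm and the end must be felt. Over 30 N on this unit, or 70 N on the rest of the bay, is too hard.
- bay_end (a point): Point on the plate at bay x = +100 mm: front edge of the caught cassette, nominal. A rubber bumper 24 mm wide is met 3.5 mm before the caught position and pushes back with 3 N, rising to 6 N (friction adds 1 to 3 N). The catch drops 4 to 5 mm beyond the caught position; hard steel stops follow at 7.5 mm. Let go, the bumper pushes the cassette back on the catch, or out if it is still up.
- catch (a joint): Angle of the catch, a steel arm 10 mm wide at bay y = 34 to 44 mm, hinged at nominal x = -42 mm, 36 mm above the bay's underside, sloping down and in to its tip at nominal x = 0, z = 5 mm. 0 = down on its rest, in the way; 0.33 to 0.37 riding on the cassette; falls by its own weight (80 g). Stays below z = 43 mm. The cassette's front edge meets it with the cassette's centre at nominal x = -69 mm.
- pen_block: Bystander: white pen block 90 x 60 x 50 mm, origin under its centre; may stand in either of the two places of cassette and block.
- tissue_roll: Bystander: white paper roll, 60 mm wide, 110 mm high.
- petri_dish: Bystander: clear dish 92 mm wide, 15 mm high.
- slide_box: Bystander: flat box 70 x 120 x 32 mm.
- wash_bottle: Bystander: white bottle 64 mm wide, 150 mm high.
- stain_jar: Bystander: small jar 52 mm wide, 70 mm high.
- beaker: Bystander: glass beaker 70 mm wide, 90 mm high.

How it is judged:
By the outcome, as a careful person would: the job done as asked, in the order asked, and still so for the second after the job is handed in, with the robot touching nothing.
It also fails if it takes over 72 s, if anything falls off the work surface, if the arm or the gripper's body presses on something with over 40 N, if the wrist force passes 120 N, or if a joint passes its speed limit or range.

## Working session

There is one attempt and no reset: what is moved stays moved. The work goes in short steps, Python scripts to look and compute and a tool call to move; the robot and the scene stay as the last step left them, time stands still between calls to the robot, and variables do not carry over. Pictures are saved under pics/ and viewed, and the job is handed in when it is done.

Besides the shell and the picture viewer there is one more tool, called after ">>>" as name(argument=value, ...), one argument or row to a line, values as JSON. send_rows: Moves the arm, as the interface text tells. Its arguments: {"type":"object","properties":{"moves":{"type":"array"},"grip_force":{"type":"number"}},"required":["moves"]}

```bash
ls; mkdir -p pics; python3 - <<'E'
from station import robot
import cv2,numpy as np
s=robot.sense(); print(s)
for n in ("scene","top"):
    c=robot.camera(n); cv2.imwrite(f"pics/{n}0.png",c["img"][:,:,::-1]); np.savez(f"/tmp/{n}0.npz",**c)
    print(n,c["mtx"].tolist(),np.round(c["T"],3).tolist())
E
```

```text
pics
{'time': 0.0, 'joints': array([ 1.03760140e+00,  1.31152876e-01,  1.48931194e+00, -8.98500166e-06,
        1.52296781e+00, -8.54310931e-02]), 'qd': array([-1.73802078e-03,  1.47782304e-03, -2.08356339e-03,  1.18336936e-03,
        3.18057359e-05,  1.50803531e-04]), 'tau': array([-1.49090461e-03, -5.59872794e+01, -4.91737068e+01,  7.65833328e-02,
        3.62774951e-02, -1.57952327e-04]), 'tcp_pos': array([0.25948432, 0.54036626, 0.22557444]), 'tcp_rot': array([ 2.22016016e-01,  9.75042585e-01, -8.77691564e-04, -2.75773340e-04]), 'ft_force': array([ 0.17617924, -0.59182427,  0.79953023]), 'moment': array([ 0.00631273, -0.01171099, -0.01966037]), 'gripper_width': 0.09293052513471671}
scene [[379.44248517848644, 0.0, 310.06878368922906], [0.0, 379.44248517848644, 201.2450806375761], [0.0, 0.0, 1.0]] [[-0.626, 0.491, -0.607, 1.114], [0.78, 0.376, -0.5, 0.445], [-0.017, -0.786, -0.618, 0.654], [0.0, 0.0, 0.0, 1.0]]
top [[451.5527024407351, 0.0, 320.064205527512], [0.0, 451.5527024407351, 201.7665533631691], [0.0, 0.0, 1.0]] [[-0.029, -0.983, 0.179, 0.32], [-0.999, 0.032, 0.011, -0.013], [-0.017, -0.179, -0.984, 1.376], [0.0, 0.0, 0.0, 1.0]]
```

View pics/scene0.png

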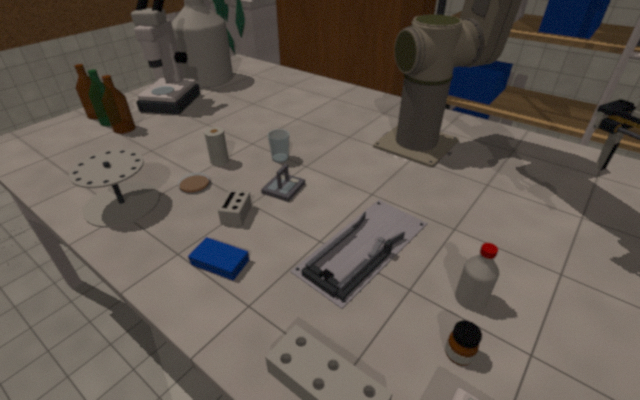

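View pics/top0.png

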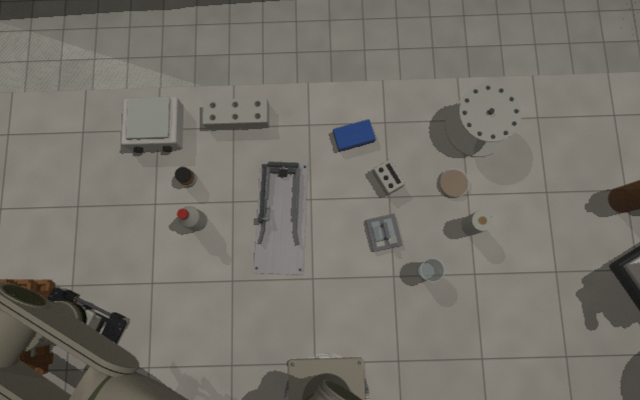

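Top view: the bay is around (281,218) with its open end at the bottom (row 274). The cassette is at (383,233), the pen block at (388,178) and the beaker at (431,270). I'll zoom in for detail.

```bash
cat > h.py <<'E'
import numpy as np,cv2
def ray(c,u,v,z):
    K=c["mtx"];T=c["T"]
    d=T[:3,:3]@np.linalg.solve(K,[u,v,1.]);o=T[:3,3]
    return o+d*(z-o[2])/d[2]
E
python3 - <<'E'
import numpy as np,cv2
c=np.load('/tmp/top0.npz');i=c['img'][:,:,::-1]
cv2.imwrite('pics/topbay.png',cv2.resize(np.ascontiguousarray(i[150:285,235:325]),None,fx=4.4,fy=4.4,interpolation=cv2.INTER_CUBIC)*1)
cv2.imwrite('pics/topcas.png',cv2.convertScaleAbs(cv2.resize(np.ascontiguousarray(i[150:285,340:460]),None,fx=4.4,fy=4.4,interpolation=cv2.INTER_CUBIC),alpha=1.3))
c=np.load('/tmp/scene0.npz');i=c['img'][:,:,::-1]
cv2.imwrite('pics/scenez.png',cv2.resize(np.ascontiguousarray(i[120:310,240:440]),None,fx=3.1,fy=3.1,interpolation=cv2.INTER_CUBIC))
E
```

```text
(no output)
```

View pics/topbay.png

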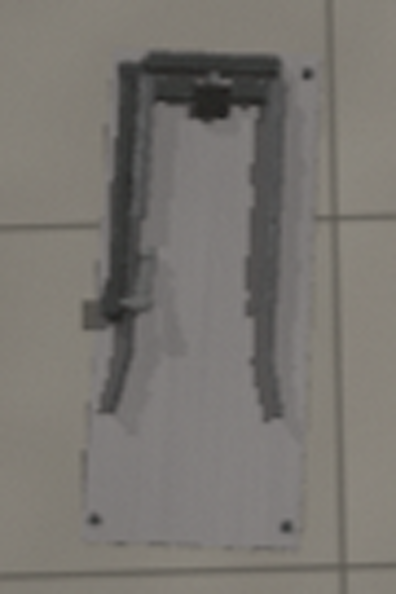

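View pics/topcas.png

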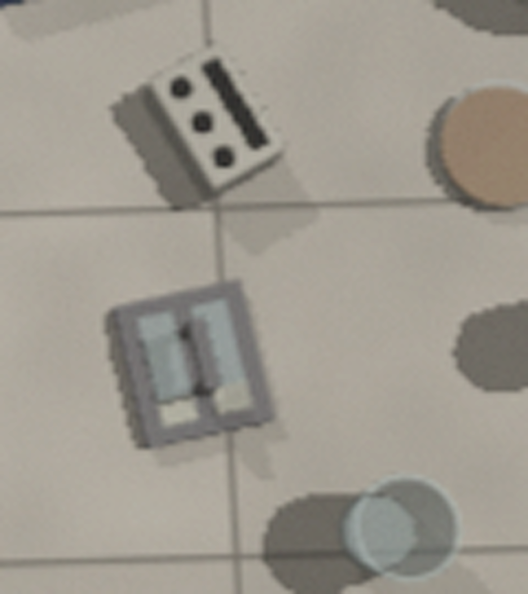

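View pics/scenez.png

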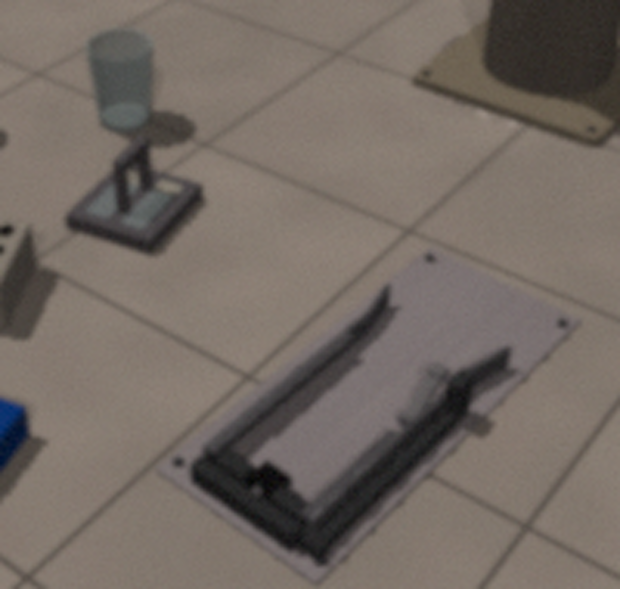

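```bash
python3 - <<'E'
import numpy as np
from h import *
t=dict(np.load('/tmp/top0.npz'));s=dict(np.load('/tmp/scene0.npz'))
def T(x,y,z,ox,oy):return ray(t,(x+.5)/4.4-.5+ox,(y+.5)/4.4-.5+oy,z)[:2].round(4)
def S(x,y,z):return ray(s,(x+.5)/3.1-.5+240,(y+.5)/3.1-.5+120,z)[:2].round(4)
print('top bay corners nl,nr',T(84,540,.003,235,150),T(298,548,.003,235,150),'screws',T(95,520,.003,235,150),T(287,527,.003,235,150),T(307,74,.003,235,150))
print('walls end',T(105,412,.027,235,150),T(272,418,.027,235,150))
print('scene corners nr,nl,fr,fl',S(430,248,.003),S(580,320,.003),S(158,470,.003),S(318,583,.003),'screws',S(430,258,.003),S(563,323,.003),S(179,462,.003))
print('cas',[T(a,b,.016,340,150) for a,b in((240,280),(272,415),(140,448),(108,312))])
print('handle',T(183,328,.072,340,150),T(212,392,.072,340,150), T(197,360,.072,340,150))
print('scene cas',[S(a,b,.016) for a,b in ((118,168),(204,188),(152,240),(67,212))])
print('scene handle', S(116,158,.072),S(140,140,.072),S(128,150,.072))
E
```

```text
top bay corners nl,nr [0.3605 0.2089] [0.3508 0.0625] screws [0.3739 0.2013] [0.3652 0.0697] [0.6842 0.0486]
walls end [0.4455 0.1905] [0.4379 0.0769]
scene corners nr,nl,fr,fl [0.3535 0.0638] [0.3622 0.2119] [0.7004 0.0425] [0.7092 0.1901] screws [0.3659 0.0712] [0.3742 0.2025] [0.6851 0.0496]
cas [array([ 0.525 , -0.2214]), array([ 0.4312, -0.2377]), array([ 0.4116, -0.1467]), array([ 0.5056, -0.1293])]
handle [ 0.4857 -0.1734] [ 0.4429 -0.1901] [ 0.4643 -0.1815]
scene cas [array([ 0.4426, -0.2325]), array([ 0.4181, -0.1448]), array([ 0.5088, -0.1306]), array([ 0.5247, -0.221 ])]
scene handle [ 0.4908 -0.1854] [ 0.4555 -0.188 ] [ 0.4746 -0.1856]
```

>>> send_rows(
  moves=[
    [1, -0.025, -0.028, 0, 0],
    [1, -0.025, -0.028, 0, 0],
    [1, -0.025, -0.028, 0, 0],
    [1, -0.025, -0.028, 0, 0],
    [1, -0.025, -0.028, 0, 0],
    [1, -0.025, -0.028, 0, 0],
    [1, -0.025, -0.028, 0, 0],
    [1, -0.025, -0.028, 0, 0],
    [1, -0.025, -0.028, 0, 0],
    [1, -0.025, -0.028, 0, 0],
  ],
)

```text
time: 0.93
tcp_pos: [0.3637, 0.1785, 0.2264]
tcp_rot: [0.222, 0.975, -0.0, -0.0]
ft_force: [0.4, -0.0, 0.9]
gripper_width: 0.0925
```

>>> send_rows(
  moves=[
    [1, -0.025, -0.028, 0, 0],
    [1, -0.025, -0.028, 0, 0],
    [1, -0.025, -0.028, 0, 0],
    [1, -0.025, -0.028, 0, 0],
    [1, -0.025, -0.028, 0, 0],
    [1, -0.025, -0.028, 0, 0],
    [1, -0.025, -0.028, 0, 0],
    [1, -0.025, -0.028, 0, 0],
    [1, -0.025, -0.028, 0, 0],
    [1, -0.025, -0.028, 0, 0],
  ],
)

```text
time: 1.77
tcp_pos: [0.4679, -0.1824, 0.2262]
tcp_rot: [0.222, 0.975, 0.0, -0.0]
ft_force: [0.5, -0.2, 0.3]
gripper_width: 0.0933
```

>>> send_rows(
  moves=[
    [1, 0, 0, 0, -6],
    [1, 0, 0, 0, -6],
    [1, 0, 0, 0, -6],
    [1, 0, 0, 0, -6],
    [1, 0, 0, 0, -6],
    [1, 0, 0, 0, -6],
    [0.7, 0, 0, 0, 0],
    [0.5, 0, 0, 0, 0],
    [0.5, 0, 0, 0, 0],
    [0.5, 0, 0, 0, 0],
  ],
)

```text
time: 2.6
tcp_pos: [0.4679, -0.1804, 0.2265]
tcp_rot: [-0.089, 0.996, 0.0, -0.0]
ft_force: [0.2, -0.6, 0.4]
gripper_width: 0.0708
```

```bash
python3 - <<'E'
from station import robot
import cv2,numpy as np
s=robot.sense(); print({k:np.round(s[k],4).tolist() for k in('time','joints','tcp_pos','tcp_rot','ft_force','gripper_width')})
c=robot.camera("wrist"); cv2.imwrite("pics/w1.png",c["img"][:,:,::-1]); np.savez("/tmp/w1.npz",p=s['tcp_pos'],q=s['tcp_rot'],**c)
print(c["mtx"].round(1).tolist(),c["T_tool_cam"].round(3).tolist())
E
```

```text
{'time': 2.6, 'joints': [-0.4702, -0.1384, 1.7565, -0.0, 1.5237, -2.219], 'tcp_pos': [0.4679, -0.1804, 0.2265], 'tcp_rot': [-0.0889, 0.996, 0.0001, -0.0001], 'ft_force': [0.2332, -0.5612, 0.3876], 'gripper_width': 0.0708}
[[279.8, 0.0, 322.4], [0.0, 279.8, 198.9], [0.0, 0.0, 1.0]] [[-0.0, -0.97, -0.242, 0.065], [1.0, -0.0, 0.001, -0.0], [-0.001, -0.242, 0.97, -0.159], [0.0, 0.0, 0.0, 1.0]]
```

View pics/w1.png

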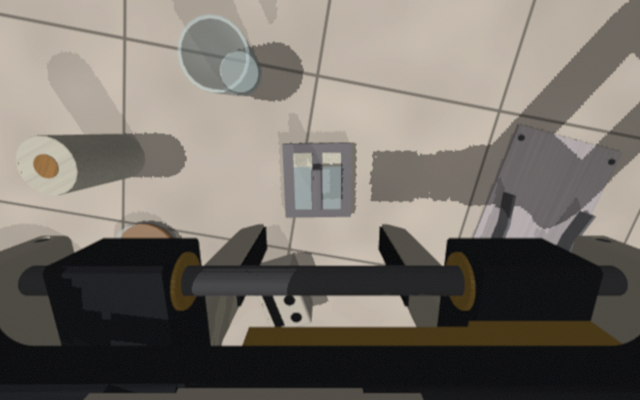

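```bash
cat >> h.py <<'E'
from scipy.spatial.transform import Rotation as R
def wc(f):
    c=dict(np.load(f)); W=np.eye(4);W[:3,:3]=R.from_quat(c['q']).as_matrix();W[:3,3]=c['p'];c['T']=W@c['T_tool_cam'];return c
E
python3 - <<'E'
from h import *
c=wc('/tmp/w1.npz');i=c['img'][:,:,::-1]
cv2.imwrite('pics/w1z.png',cv2.convertScaleAbs(cv2.resize(np.ascontiguousarray(i[135:225,270:370]),None,fx=6,fy=6,interpolation=cv2.INTER_CUBIC),alpha=1.5))
# depth-based handle points
K=c['mtx'];u,v=np.meshgrid(np.arange(640),np.arange(400));z=c['range_z']
P=np.stack([(u-K[0,2])/K[0,0]*z,(v-K[1,2])/K[1,1]*z,z],-1)@c['T'][:3,:3].T+c['T'][:3,3]
m=(z>0)&(u>280)&(u<360)&(v>135)&(v<225)
h=m&(P[...,2]>.055)&(P[...,2]<.09)
t=m&(P[...,2]>.008)&(P[...,2]<.03)
for n,k in(('h',h),('t',t)):
    q=P[k]; print(n,len(q),np.median(q[:,2]).round(4),q.min(0).round(4),q.max(0).round(4))
    if len(q)>5:
        r=cv2.minAreaRect((q[:,:2]*1000).astype(np.float32));print(r)
g=m&(abs(P[...,2])<.006);print('floor',np.median(P[g][:,2]))
E
```

```text
h 440 0.0725 [ 0.4462 -0.1965  0.0564] [ 0.4941 -0.1773  0.0744]
((470.3507080078125, -187.15005493164062), (47.44822692871094, 11.462393760681152), 10.132652282714844)
t 4515 0.0171 [ 0.4135 -0.2399  0.0081] [ 0.5269 -0.1337  0.0297]
((470.61346435546875, -186.6949920654297), (99.79048919677734, 90.25019836425781), 10.909174919128418)
floor 0.0007651525575605445
```

View pics/w1z.png

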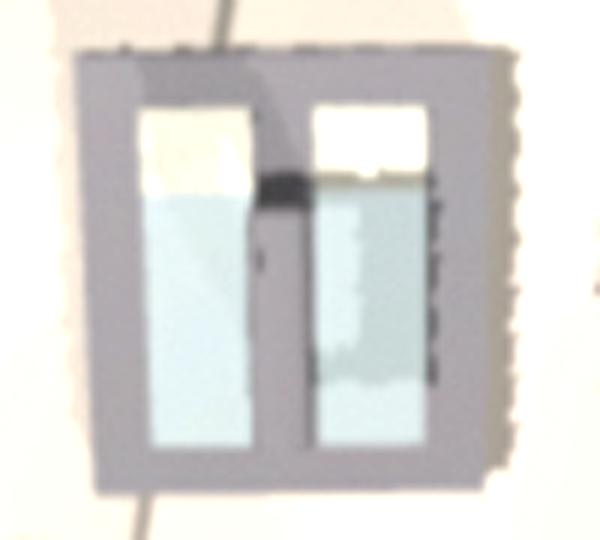

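>>> send_rows(
  moves=[
    [0.5, -0.0014, -0.007, 0.01, -0.4],
    [0.5, 0, 0, 0.015, 0],
    [0.5, 0, 0, 0.015, 0],
    [0.5, 0, 0, 0.015, 0],
    [0.5, 0, 0, 0.015, 0],
    [0.5, 0, 0, 0.015, 0],
    [0.5, 0, 0, 0.015, 0],
    [0.5, 0, 0, 0.01, 0],
    [0.5, 0, 0, 0, 0],
    [0.5, 0, 0, 0, 0],
  ],
)

```text
time: 3.48
tcp_pos: [0.4702, -0.187, 0.1159]
tcp_rot: [-0.094, 0.996, 0.0, -0.001]
ft_force: [-0.3, -0.5, 1.3]
gripper_width: 0.0465
```

```bash
python3 - <<'E'
from station import robot
from h import *
s=robot.sense(); print({k:np.round(s[k],4).tolist() for k in('time','joints','tcp_pos','tcp_rot','ft_force','gripper_width')})
c=robot.camera("wrist"); np.savez("/tmp/w2.npz",p=s['tcp_pos'],q=s['tcp_rot'],**c)
cv2.imwrite("pics/w2.png",c["img"][:,:,::-1])
c=wc('/tmp/w2.npz');K=c['mtx'];u,v=np.meshgrid(np.arange(640),np.arange(400));z=c['range_z']
P=np.stack([(u-K[0,2])/K[0,0]*z,(v-K[1,2])/K[1,1]*z,z],-1)@c['T'][:3,:3].T+c['T'][:3,3]
h=(z>0)&(abs(P[...,0]-.47)<.035)&(abs(P[...,1]+.187)<.02)&(P[...,2]>.055)&(P[...,2]<.085)
q=P[h];print(len(q),np.median(q[:,2]));print(cv2.minAreaRect((q[:,:2]*1000).astype(np.float32)))
E
```

```text
{'time': 3.4833, 'joints': [-0.4798, -0.0409, 1.8712, -0.0, 1.3129, -2.2379], 'tcp_pos': [0.4702, -0.187, 0.1159], 'tcp_rot': [-0.0935, 0.9956, 0.0004, -0.0007], 'ft_force': [-0.3093, -0.5205, 1.2529], 'gripper_width': 0.0465}
1006 0.07245501252255053
((470.37103271484375, -186.6962127685547), (47.5208625793457, 11.755087852478027), 10.582304954528809)
```

View pics/w2.png

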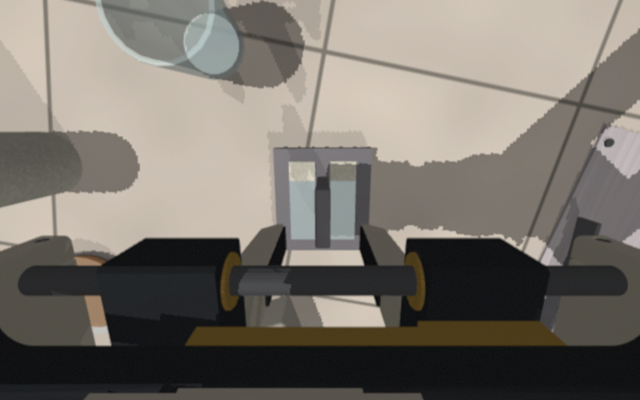

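The bar at (322,213) is centred between the jaws. Now down 62 mm and close.

>>> send_rows(
  moves=[
    [0.5, 0, 0, 0.008, 0],
    [0.5, 0, 0, 0.01, 0],
    [0.5, 0, 0, 0.01, 0],
    [0.5, 0, 0, 0.01, 0],
    [0.5, 0, 0, 0.01, 0],
    [0.5, 0, 0, 0.008, 0],
    [0.5, 0, 0, 0.006, 0],
    [0.5, 0, 0, 0, 0],
    [0.3, 0, 0, 0, 0],
    [0.2, 0, 0, 0, 0],
  ],
  grip_force=45,
)

```text
time: 4.37
tcp_pos: [0.471, -0.1872, 0.055]
tcp_rot: [-0.094, 0.996, -0.0, 0.0]
ft_force: [-0.4, 0.5, 0.1]
gripper_width: 0.0376
```

>>> send_rows(
  moves=[
    [0, 0, 0, 0, 0],
    [0, 0, 0, 0, 0],
    [0, 0, 0, 0, 0],
    [0, 0, 0, 0, 0],
    [0, 0, 0, 0, 0],
    [0, 0, 0, 0, 0],
    [0, 0, 0, 0, 0],
    [0, 0, 0, 0, 0],
    [0, 0, 0, 0, 0],
    [0, 0, 0, 0, 0],
  ],
)

```text
time: 5.2
tcp_pos: [0.4708, -0.1871, 0.0549]
tcp_rot: [-0.094, 0.996, -0.0, 0.0]
ft_force: [-0.5, 1.5, 4.2]
gripper_width: 0.0116
```

>>> send_rows(
  moves=[
    [0, 0, 0, -0.004, 0],
    [0, 0, 0, -0.008, 0],
    [0, 0, 0, -0.01, 0],
    [0, 0, 0, -0.01, 0],
    [0, 0, 0, -0.01, 0],
    [0, 0, 0, -0.008, 0],
    [0, 0, 0, -0.006, 0],
    [0, 0, 0, -0.004, 0],
    [0, 0, 0, 0, 0],
    [0, 0, 0, 0, 0],
  ],
)

```text
time: 6.03
tcp_pos: [0.4706, -0.1871, 0.1147]
tcp_rot: [-0.094, 0.996, -0.0, 0.0]
ft_force: [-0.3, -0.0, -2.3]
gripper_width: 0.0116
```

```bash
cat > look.py <<'E'
import sys
from station import robot
from h import *
def pc(c):
    K=c['mtx'];u,v=np.meshgrid(np.arange(640),np.arange(400));z=c['range_z']
    return np.stack([(u-K[0,2])/K[0,0]*z,(v-K[1,2])/K[1,1]*z,z],-1)@c['T'][:3,:3].T+c['T'][:3,3]
def look(tag,cam='wrist'):
    s=robot.sense(); print({k:np.round(s[k],4).tolist() for k in('time','tcp_pos','tcp_rot','ft_force','moment','gripper_width')})
    c=robot.camera(cam); f=f"/tmp/{tag}.npz"; np.savez(f,p=s['tcp_pos'],q=s['tcp_rot'],**c)
    cv2.imwrite(f"pics/{tag}.png",c["img"][:,:,::-1])
    return wc(f) if cam=='wrist' else c
E
python3 - <<'E'
from look import *
c=look('w3')
E
```

```text
{'time': 6.0333, 'tcp_pos': [0.4706, -0.1871, 0.1147], 'tcp_rot': [-0.0936, 0.9956, -0.0001, 0.0001], 'ft_force': [-0.3031, -0.0034, -2.2789], 'moment': [0.0252, -0.0357, -0.0111], 'gripper_width': 0.0116}
```

View pics/w3.png

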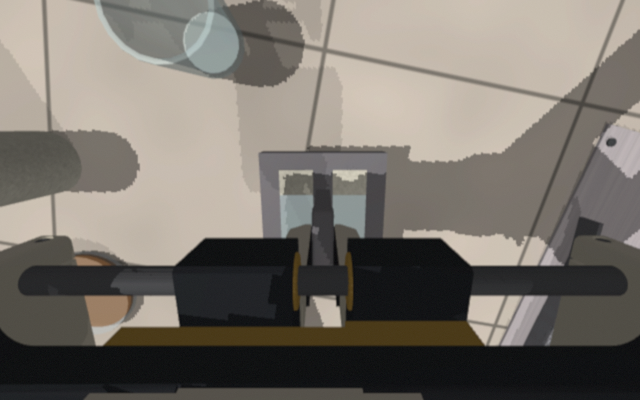

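```bash
python3 - <<'E'
from look import *
yaw=np.radians(-3.7);o=np.array([.546,.1243]);Rb=np.array([[np.cos(yaw),-np.sin(yaw)],[np.sin(yaw),np.cos(yaw)]])
for n in('top0','scene0'):
    c=dict(np.load(f'/tmp/{n}.npz'));P=pc(c).reshape(-1,3);P=P[(c['range_z']>0).ravel()]
    b=(P[:,:2]-o)@Rb; 
    f=(abs(b[:,1])<.03)&(b[:,0]>-.18)&(b[:,0]<.05);print(n,'plate z',np.median(P[f,2]))
    k=(P[:,2]>.023)&(P[:,2]<.032)
    for x in np.arange(-.1,.14,.02):
        r=[]
        for sg in(1,-1):
            m=k&(abs(b[:,0]-x)<.01)&(sg*b[:,1]>.03)&(sg*b[:,1]<.075)
            y=b[m,1]; r.append((len(y),*np.percentile(y,[5,50,95]).round(4)) if len(y)>3 else len(y))
        print(round(x,3),r)
E
```

```text
top0 plate z 0.0020712247106788872
-0.1 [(5, np.float64(0.0529), np.float64(0.056), np.float64(0.0561)), 3]
-0.08 [(5, np.float64(0.0482), np.float64(0.0507), np.float64(0.0536)), (7, np.float64(-0.0571), np.float64(-0.0548), np.float64(-0.0524))]
-0.06 [(6, np.float64(0.0459), np.float64(0.0475), np.float64(0.0492)), (5, np.float64(-0.0536), np.float64(-0.0509), np.float64(-0.0508))]
-0.04 [3, (6, np.float64(-0.0519), np.float64(-0.0499), np.float64(-0.0473))]
-0.02 [(21, np.float64(0.0329), np.float64(0.0412), np.float64(0.0508)), (11, np.float64(-0.0521), np.float64(-0.0491), np.float64(-0.0428))]
0.0 [(14, np.float64(0.0328), np.float64(0.0459), np.float64(0.0489)), (16, np.float64(-0.0514), np.float64(-0.0481), np.float64(-0.0421))]
0.02 [(4, np.float64(0.0472), np.float64(0.0475), np.float64(0.0479)), (10, np.float64(-0.0504), np.float64(-0.0471), np.float64(-0.0442))]
0.04 [(11, np.float64(0.0387), np.float64(0.0448), np.float64(0.0485)), (14, np.float64(-0.0527), np.float64(-0.0493), np.float64(-0.0431))]
0.06 [(10, np.float64(0.0388), np.float64(0.0435), np.float64(0.0469)),
[... 1501 characters left out ...]
0.04 [(29, np.float64(0.0419), np.float64(0.0472), np.float64(0.052)), (20, np.float64(-0.0489), np.float64(-0.0437), np.float64(-0.0391))]
0.06 [(26, np.float64(0.0427), np.float64(0.0473), np.float64(0.0528)), (22, np.float64(-0.0486), np.float64(-0.044), np.float64(-0.0387))]
0.08 [(30, np.float64(0.0415), np.float64(0.0465), np.float64(0.052)), (24, np.float64(-0.0475), np.float64(-0.0428), np.float64(-0.0389))]
0.1 [(32, np.float64(0.0426), np.float64(0.0481), np.float64(0.0521)), (29, np.float64(-0.0487), np.float64(-0.0439), np.float64(-0.0388))]
0.12 [(35, np.float64(0.0415), np.float64(0.0469), np.float64(0.0523)), (28, np.float64(-0.0492), np.float64(-0.0432), np.float64(-0.0388))]
```

```bash
python3 - <<'E'
from look import *
for n in('top0','scene0'):
    c=dict(np.load(f'/tmp/{n}.npz'));P=pc(c);k=(c['range_z']>0)&(abs(P[...,0]-.47)<.09)&(abs(P[...,1]+.187)<.08)
    for lo,hi in((.06,.085),(.010,.024)):
        q=P[k&(P[...,2]>lo)&(P[...,2]<hi)];print(n,len(q),np.median(q[:,2]),cv2.minAreaRect((q[:,:2]*1000).astype(np.float32)))
E
```

```text
top0 75 0.06998239946109108 ((469.4546813964844, -187.97657775878906), (47.86867141723633, 12.265725135803223), 10.408182144165039)
top0 862 0.015099411551023456 ((469.63665771484375, -187.92327880859375), (99.86978149414062, 90.81466674804688), 10.765743255615234)
scene0 74 0.06941071354095923 ((472.2806701660156, -183.673583984375), (50.80487060546875, 13.386506080627441), 8.551464080810547)
scene0 596 0.015189674006703291 ((470.6326904296875, -183.8524627685547), (103.76072692871094, 93.5599365234375), 12.1452054977417)
```

>>> send_rows(
  moves=[
    [0, 0, 0.015, 0, 0],
    [0, 0, 0.03, 0, 0],
    [0, 0, 0.03, 0, 0],
    [0, 0, 0.03, 0, 0],
    [0, 0, 0.03, 0, 0],
    [0, 0, 0.03, 0, 0],
    [0, 0, 0.03, 0, 0],
    [0, 0, 0.03, 0, 0],
    [0, 0, 0.03, 0, 0],
    [0, 0, 0.03, 0, 0],
  ],
)

```text
time: 6.92
tcp_pos: [0.4161, 0.0947, 0.1141]
tcp_rot: [-0.094, 0.996, 0.0, -0.0]
ft_force: [0.1, 0.3, -3.0]
gripper_width: 0.0117
```

>>> send_rows(
  moves=[
    [0, -0.003, 0.024, 0, 0],
    [0, -0.003, 0.0143, 0, 0],
    [0, 0, 0, 0, 2],
    [0, 0, 0, 0, 3],
    [0, 0, 0, 0, 3],
    [0, 0, 0, 0, 3],
    [0, 0, 0, 0, 2],
    [0, 0, 0, 0, 1.4],
    [0, 0, 0, 0, 0],
    [0, 0, 0, 0, 0],
  ],
)

```text
time: 7.75
tcp_pos: [0.4158, 0.1319, 0.1143]
tcp_rot: [0.031, 1.0, -0.0, -0.0]
ft_force: [-0.4, 1.2, -2.9]
gripper_width: 0.0118
```

```bash
python3 - <<'E'
from look import *
c=look('w4');d=look('t4','top')
i=d['img'][140:300,220:380,::-1];cv2.imwrite('pics/t4z.png',cv2.resize(np.ascontiguousarray(i),None,fx=3.7,fy=3.7,interpolation=cv2.INTER_CUBIC))
E
```

```text
{'time': 7.75, 'tcp_pos': [0.4158, 0.1319, 0.1143], 'tcp_rot': [0.0313, 0.9995, -0.0, -0.0003], 'ft_force': [-0.4393, 1.2356, -2.902], 'moment': [0.0286, 0.038, 0.0588], 'gripper_width': 0.0118}
{'time': 7.8, 'tcp_pos': [0.4159, 0.1318, 0.1144], 'tcp_rot': [0.0313, 0.9995, -0.0, -0.0003], 'ft_force': [0.7241, -1.615, -3.1803], 'moment': [0.0424, -0.0326, -0.0027], 'gripper_width': 0.0117}
```

View pics/w4.png

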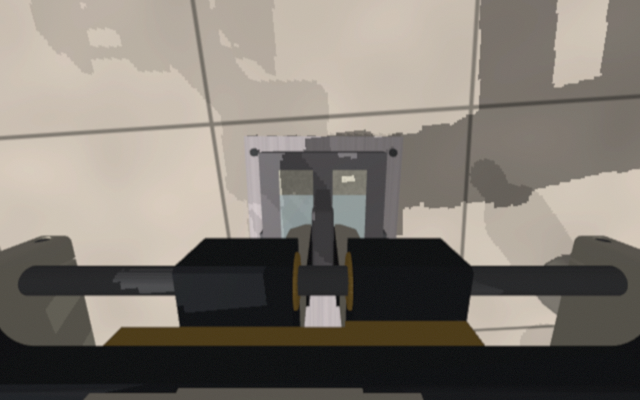

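View pics/t4z.png

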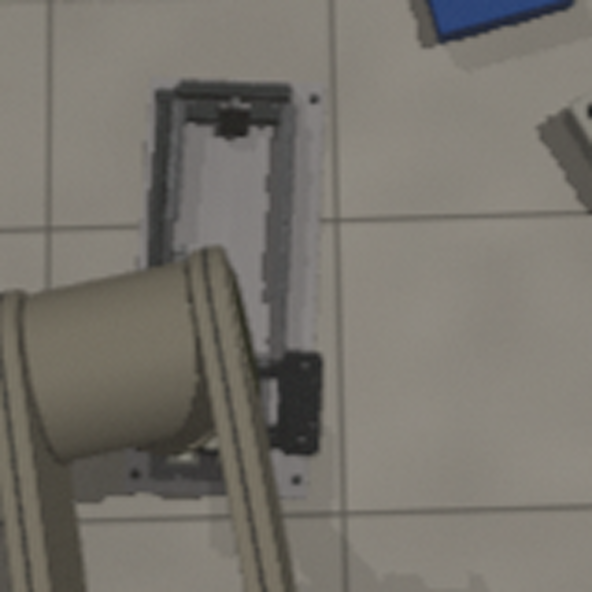

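```bash
python3 - <<'E'
from look import *
c=wc('/tmp/w4.npz')
a,b=ray(c,254,153,.003),ray(c,393,153,.003)
e1,e2=ray(c,249,136.5,.003),ray(c,398,133.5,.003)
print(a,b,(a+b)/2,np.degrees(np.arctan2(-(b-a)[0]*-1,-(b-a)[1])), e1,e2)
print('casrear',ray(c,262,152,.078),ray(c,386,152,.078))
# tool frame
for p in(a,b,(a+b)/2):print((R.from_quat(c['q']).inv().apply(p-c['p'])).round(4))
E
```

```text
[0.36842684 0.06974213 0.003     ] [0.37677202 0.20236883 0.003     ] [0.37259943 0.13605548 0.003     ] 176.39956216056117 [0.35282243 0.06690996 0.003     ] [0.35887231 0.2071011  0.003     ]
casrear [0.36316936 0.09371752 0.078     ] [0.36854271 0.17912018 0.078     ]
[ 0.0433 -0.0649  0.1113]
[0.0433 0.0679 0.1113]
[0.0433 0.0015 0.1113]
```

>>> send_rows(
  moves=[
    [0, 0, 0, 0.005, 0],
    [0, 0, 0, 0.008, 0],
    [0, 0, 0, 0.01, 0],
    [0, 0, 0, 0.01, 0],
    [0, 0, 0, 0.008, 0],
    [0, 0, 0, 0.006, 0],
    [0, 0, 0, 0.003, 0],
    [0, 0, 0, 0.001, 0],
    [0, 0, 0, 0.001, 0],
    [0, 0, 0, 0, 0],
  ],
)

```text
time: 8.68
tcp_pos: [0.4165, 0.1317, 0.0628]
tcp_rot: [0.032, 0.999, 0.0, 0.0]
ft_force: [0.5, 0.3, -2.4]
gripper_width: 0.0116
```

>>> send_rows(
  moves=[
    [0, 0, 0, 0.001, 0],
    [0, 0, 0, 0.001, 0],
    [0, 0, 0, 0.001, 0],
    [0, 0, 0, 0.0005, 0],
    [0, 0, 0, 0.0005, 0],
    [0, 0, 0, 0, 0],
    [0, 0, 0, 0, 0],
    [0, 0, 0, 0, 0],
    [0, 0, 0, 0, 0],
    [0, 0, 0, 0, 0],
  ],
)

```text
time: 9.52
tcp_pos: [0.4163, 0.1317, 0.0587]
tcp_rot: [0.032, 0.999, 0.0, 0.0]
ft_force: [0.3, -1.4, -2.5]
gripper_width: 0.0115
```

>>> send_rows(
  moves=[
    [0, 0, 0, 0.0003, 0],
    [0, 0, 0, 0.0003, 0],
    [0, 0, 0, 0.0002, 0],
    [0, 0, 0, 0.0002, 0],
    [0, 0, 0, 0, 0],
    [0, 0, 0, 0, 0],
    [0, 0, 0, 0, 0],
    [0, 0, 0, 0, 0],
    [0, 0, 0, 0, 0],
    [0, 0, 0, 0, 0],
  ],
)

```text
time: 10.35
tcp_pos: [0.4165, 0.1317, 0.058]
tcp_rot: [0.032, 0.999, 0.0, 0.0]
ft_force: [-1.5, -1.4, 5.3]
gripper_width: 0.0116
```

>>> send_rows(
  moves=[
    [0, 0, 0, 0.0002, 0],
    [0, 0, 0, 0.0002, 0],
    [0, 0, 0, 0, 0],
    [0, 0, 0, 0, 0],
    [0, 0, 0, 0, 0],
    [0, 0, 0, 0, 0],
    [0, 0, 0, 0, 0],
    [0, 0, 0, 0, 0],
    [0, 0, 0, 0, 0],
    [0, 0, 0, 0, 0],
  ],
)

```text
time: 11.18
tcp_pos: [0.4167, 0.1318, 0.0579]
tcp_rot: [0.032, 0.999, 0.0, 0.0]
ft_force: [-2.6, -1.2, 8.5]
gripper_width: 0.0115
```

>>> send_rows(
  moves=[
    [0, -0.001, 0, -0.0002, 0],
    [0, -0.003, 0, 0, 0],
    [0, -0.004, 0, 0, 0],
    [0, -0.005, 0, 0, 0],
    [0, -0.005, 0, 0, 0],
    [0, -0.005, 0, 0, 0],
    [0, -0.005, 0, 0, 0],
    [0, -0.004, 0, 0, 0],
    [0, -0.002, 0, 0, 0],
    [0, 0, 0, 0, 0],
  ],
)

```text
time: 12.02
tcp_pos: [0.4512, 0.1296, 0.0579]
tcp_rot: [0.032, 0.999, 0.0, 0.001]
ft_force: [1.0, 0.8, 3.8]
gripper_width: 0.0119
```

```bash
python3 - <<'E'
from look import *
c=look('s5','scene')
i=c['img'][150:300,280:440,::-1];cv2.imwrite('pics/s5z.png',cv2.resize(np.ascontiguousarray(i),None,fx=3.9,fy=3.9,interpolation=cv2.INTER_CUBIC))
E
```

```text
{'time': 12.0167, 'tcp_pos': [0.4512, 0.1296, 0.0579], 'tcp_rot': [0.032, 0.9995, 0.0002, 0.0007], 'ft_force': [0.9912, 0.8067, 3.7751], 'moment': [-0.0145, -0.094, -0.0056], 'gripper_width': 0.0119}
```

View pics/s5z.png

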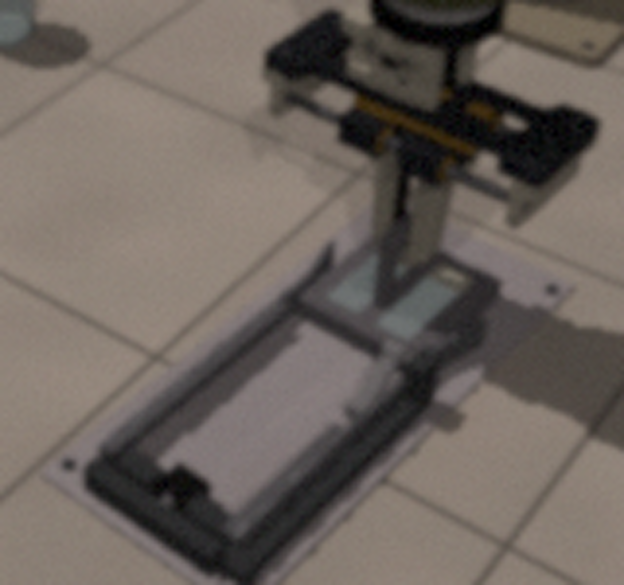

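>>> send_rows(
  moves=[
    [0, -0.001, 0, 0, 0],
    [0, -0.002, 0, 0, 0],
    [0, -0.002, 0, 0, 0],
    [0, -0.002, 0, 0, 0],
    [0, -0.002, 0, 0, 0],
    [0, -0.002, 0, 0, 0],
    [0, -0.002, 0, 0, 0],
    [0, -0.002, 0, 0, 0],
    [0, -0.001, 0, 0, 0],
    [0, 0, 0, 0, 0],
  ],
)

```text
time: 12.9
tcp_pos: [0.4665, 0.1287, 0.0579]
tcp_rot: [0.032, 0.999, 0.0, 0.0]
ft_force: [-1.4, -0.3, 7.1]
gripper_width: 0.0115
```

>>> send_rows(
  moves=[
    [0, -0.001, 0, 0, 0],
    [0, -0.0015, 0, 0, 0],
    [0, -0.0015, 0, 0, 0],
    [0, -0.0015, 0, 0, 0],
    [0, -0.0015, 0, 0, 0],
    [0, -0.0015, 0, 0, 0],
    [0, -0.0015, 0, 0, 0],
    [0, -0.0015, 0, 0, 0],
    [0, -0.001, 0, 0, 0],
    [0, 0, 0, 0, 0],
  ],
)

```text
time: 13.73
tcp_pos: [0.4789, 0.1279, 0.058]
tcp_rot: [0.032, 0.999, 0.0, 0.0]
ft_force: [-1.4, 0.5, 7.4]
gripper_width: 0.0116
```

>>> send_rows(
  moves=[
    [0, -0.001, 0, -0.0001, 0],
    [0, -0.0015, 0, 0, 0],
    [0, -0.0015, 0, 0, 0],
    [0, -0.0015, 0, 0, 0],
    [0, -0.0015, 0, 0, 0],
    [0, -0.0015, 0, 0, 0],
    [0, -0.0015, 0, 0, 0],
    [0, -0.0015, 0, 0, 0],
    [0, -0.001, 0, 0, 0],
    [0, 0, 0, 0, 0],
  ],
)

```text
time: 14.57
tcp_pos: [0.4912, 0.1271, 0.058]
tcp_rot: [0.032, 0.999, 0.0, 0.0]
ft_force: [-2.2, 0.2, 7.3]
gripper_width: 0.0117
```

>>> send_rows(
  moves=[
    [0, -0.001, 0, 0, 0],
    [0, -0.0015, 0, 0, 0],
    [0, -0.0015, 0, 0, 0],
    [0, -0.0015, 0, 0, 0],
    [0, -0.0015, 0, 0, 0],
    [0, -0.0015, 0, 0, 0],
    [0, -0.0015, 0, 0, 0],
    [0, -0.0015, 0, 0, 0],
    [0, -0.001, 0, 0, 0],
    [0, 0, 0, 0, 0],
  ],
)

```text
time: 15.4
tcp_pos: [0.5037, 0.1263, 0.058]
tcp_rot: [0.032, 0.999, 0.0, 0.0]
ft_force: [-2.6, 0.9, 7.0]
gripper_width: 0.0118
```

>>> send_rows(
  moves=[
    [0, -0.001, 0, 0, 0],
    [0, -0.0015, 0, 0, 0],
    [0, -0.0015, 0, 0, 0],
    [0, -0.0015, 0, 0, 0],
    [0, -0.0015, 0, 0, 0],
    [0, -0.0015, 0, 0, 0],
    [0, -0.0015, 0, 0, 0],
    [0, -0.0015, 0, 0, 0],
    [0, -0.001, 0, 0, 0],
    [0, 0, 0, 0, 0],
  ],
)

```text
time: 16.23
tcp_pos: [0.5162, 0.1255, 0.058]
tcp_rot: [0.032, 0.999, 0.0, 0.0]
ft_force: [-2.1, 0.2, 7.5]
gripper_width: 0.0116
```

```bash
python3 - <<'E'
from look import *
c=look('s6','scene')
i=c['img'][150:300,280:440,::-1];cv2.imwrite('pics/s6z.png',cv2.resize(np.ascontiguousarray(i),None,fx=3.9,fy=3.9,interpolation=cv2.INTER_CUBIC))
E
```

```text
{'time': 16.2333, 'tcp_pos': [0.5162, 0.1255, 0.058], 'tcp_rot': [0.0319, 0.9995, 0.0001, 0.0001], 'ft_force': [-2.0939, 0.2244, 7.5229], 'moment': [0.0496, 0.2544, -0.0156], 'gripper_width': 0.0116}
```

View pics/s6z.png

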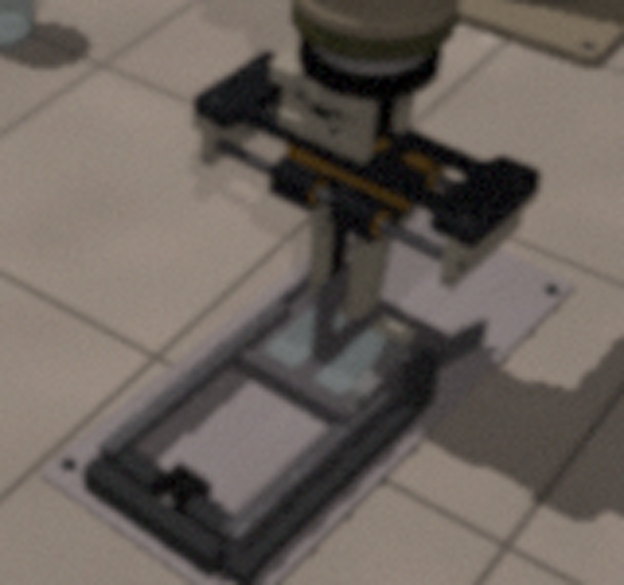

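>>> send_rows(
  moves=[
    [0, -0.0015, 0, 0, 0],
    [0, -0.0025, 0, 0, 0],
    [0, -0.003, 0, 0, 0],
    [0, -0.003, 0, 0, 0],
    [0, -0.003, 0, 0, 0],
    [0, -0.003, 0, 0, 0],
    [0, -0.003, 0, 0, 0],
    [0, -0.003, 0, 0, 0],
    [0, -0.002, 0, 0, 0],
    [0, -0.001, 0, 0, 0],
  ],
)

```text
time: 17.12
tcp_pos: [0.5411, 0.1239, 0.058]
tcp_rot: [0.032, 0.999, 0.0, 0.0]
ft_force: [-3.6, 0.6, 7.3]
gripper_width: 0.0118
```

>>> send_rows(
  moves=[
    [0, -0.0015, 0, 0, 0],
    [0, -0.002, 0, 0, 0],
    [0, -0.003, 0, 0, 0],
    [0, -0.003, 0, 0, 0],
    [0, -0.003, 0, 0, 0],
    [0, -0.003, 0, 0, 0],
    [0, -0.002, 0, 0, 0],
    [0, -0.0015, 0, 0, 0],
    [0, -0.001, 0, 0, 0],
    [0, 0, 0, 0, 0],
  ],
)

```text
time: 17.95
tcp_pos: [0.5612, 0.1226, 0.058]
tcp_rot: [0.032, 0.999, 0.0, 0.0]
ft_force: [-2.2, 0.6, 6.9]
gripper_width: 0.0118
```

>>> send_rows(
  moves=[
    [0, -0.001, 0, 0, 0],
    [0, -0.001, 0, 0, 0],
    [0, -0.001, 0, 0, 0],
    [0, -0.001, 0, 0, 0],
    [0, -0.001, 0, 0, 0],
    [0, -0.001, 0, 0, 0],
    [0, -0.001, 0, 0, 0],
    [0, -0.001, 0, 0, 0],
    [0, 0, 0, 0, 0],
    [0, 0, 0, 0, 0],
  ],
)

```text
time: 18.78
tcp_pos: [0.5691, 0.1221, 0.058]
tcp_rot: [0.032, 0.999, 0.0, 0.0]
ft_force: [-2.3, 0.1, 6.1]
gripper_width: 0.0117
```

```bash
python3 - <<'E'
from look import *
c=look('s7','scene')
i=c['img'][150:300,280:440,::-1];cv2.imwrite('pics/s7z.png',cv2.resize(np.ascontiguousarray(i),None,fx=3.9,fy=3.9,interpolation=cv2.INTER_CUBIC))
E
```

```text
{'time': 18.7833, 'tcp_pos': [0.5691, 0.1221, 0.058], 'tcp_rot': [0.0319, 0.9995, 0.0001, 0.0002], 'ft_force': [-2.3408, 0.0788, 6.1305], 'moment': [-0.0276, 0.2811, -0.0105], 'gripper_width': 0.0117}
```

View pics/s7z.png

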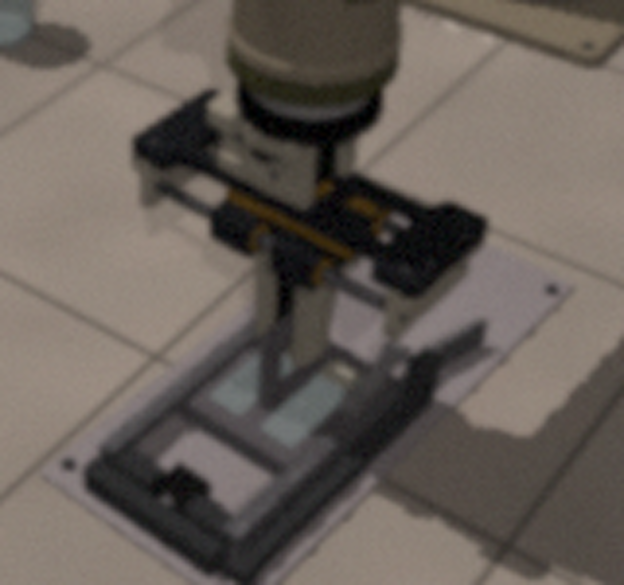

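```bash
python3 - <<'E'
from look import *
yaw=np.radians(-3.7);o=np.array([.546,.1233]);Rb=np.array([[np.cos(yaw),-np.sin(yaw)],[np.sin(yaw),np.cos(yaw)]])
for n,bi in(('top0',(-.001,-.001)),('scene0',(.001,.003))):
    c=dict(np.load(f'/tmp/{n}.npz'));P=pc(c).reshape(-1,3);P=P[(c['range_z']>0).ravel()]
    b=(P[:,:2]-bi-o)@Rb;m=(abs(b[:,1])<.010)&(b[:,0]>.07)&(b[:,0]<.135)&(P[:,2]>.006)
    q=np.c_[b[m],P[m,2]];q=q[q[:,0].argsort()];print(n,len(q));print((q[:24]*1000).round(1).tolist())
    m=(b[:,1]>.028)&(b[:,1]<.046)&(b[:,0]>-.07)&(b[:,0]<.03)&(P[:,2]>.007)&(P[:,2]<.05)
    q=np.c_[b[m],P[m,2]];q=q[q[:,0].argsort()];print('catch',(q[::max(1,len(q)//25)]*1000).round(1).tolist())
E
```

```text
top0 61
[[71.4, -4.6, 8.7], [74.3, 1.8, 8.9], [75.0, -4.2, 6.5], [81.5, -6.9, 6.4], [87.3, 8.9, 6.5], [96.9, 9.4, 6.5], [97.5, -6.1, 6.2], [106.3, 0.3, 8.3], [106.5, 6.7, 6.8], [106.6, -5.9, 8.2], [109.4, -5.9, 9.7], [110.2, -0.5, 19.0], [110.6, 6.0, 16.5], [110.6, 2.8, 16.9], [110.8, 9.2, 15.2], [111.5, -6.2, 14.2], [111.9, -2.9, 12.3], [112.1, -9.1, 12.0], [112.7, 8.8, 20.5], [113.0, 5.8, 19.7], [113.0, 2.6, 20.0], [114.2, -3.1, 15.8], [114.2, 0.0, 15.4], [114.8, -6.0, 13.6]]
catch [[-34.3, 35.3, 39.0], [-33.9, 45.1, 33.9], [-31.9, 38.0, 42.6], [-31.8, 41.1, 41.5], [-30.6, 33.0, 35.2], [-29.0, 34.9, 44.4], [-28.6, 32.2, 42.0], [-26.1, 44.2, 43.2], [-25.7, 41.6, 40.7], [-24.1, 33.8, 31.8], [-21.4, 39.9, 32.7], [-19.7, 35.2, 22.7], [-18.2, 37.1, 32.4], [-17.1, 35.0, 25.8], [-14.8, 40.7, 29.6], [-14.0, 38.4, 24.5], [-11.6, 44.1, 28.0], [-11.0, 35.3, 25.7], [-7.9, 35.5, 25.6], [-4.9, 41.9, 24.5], [-1.2, 42.6, 20.7], [-0.2, 40.4, 15.1], [2.5, 40.2, 17.3], [3.4, 34.7, 13.1], [5.4, 37.1, 19.2], [6.2, 44.0, 13.3], [7.8, 33.5, 24.0], [8.7, 37.4, 18.1], [10.7, 32.7, 7.4], [11.8, 43.9, 16.7],
[... 443 characters left out ...]
4.2, 1.7, 16.6], [114.3, -1.2, 17.8], [115.0, 8.1, 15.6], [115.4, -8.8, 16.3]]
catch [[-34.7, 39.6, 39.4], [-31.7, 38.7, 41.0], [-30.1, 45.4, 40.0], [-27.8, 44.8, 34.9], [-26.9, 39.5, 38.5], [-25.3, 40.7, 37.2], [-24.9, 43.1, 42.3], [-24.5, 41.8, 32.2], [-23.2, 34.1, 34.6], [-21.9, 38.1, 31.6], [-20.2, 33.8, 30.1], [-19.4, 43.1, 27.0], [-16.9, 36.1, 30.8], [-16.0, 42.8, 26.1], [-14.8, 37.9, 27.0], [-13.6, 36.0, 26.7], [-11.5, 37.5, 26.1], [-10.4, 42.1, 16.8], [-8.5, 34.3, 22.9], [-6.5, 35.8, 22.1], [-5.5, 42.2, 20.7], [-3.9, 40.6, 20.9], [-1.1, 42.8, 17.9], [-0.0, 35.0, 20.0], [1.9, 33.8, 17.4], [6.7, 34.4, 18.2], [8.1, 41.0, 17.3], [10.5, 40.4, 12.1], [11.3, 38.0, 14.4], [13.1, 36.5, 14.8]]
```

>>> send_rows(
  moves=[
    [0, -0.0015, 0, 0, 0],
    [0, -0.0025, 0, 0, 0],
    [0, -0.003, 0, 0, 0],
    [0, -0.003, 0, 0, 0],
    [0, -0.003, 0, 0, 0],
    [0, -0.003, 0, 0, 0],
    [0, -0.003, 0, 0, 0],
    [0, -0.003, 0, 0, 0],
    [0, -0.001, 0, 0, 0],
    [0, -0.001, 0, 0, 0],
  ],
)

```text
time: 19.67
tcp_pos: [0.5929, 0.1206, 0.058]
tcp_rot: [0.032, 0.999, 0.0, -0.0]
ft_force: [-3.6, 0.5, 7.3]
gripper_width: 0.0113
```

>>> send_rows(
  moves=[
    [0, -0.001, 0, 0, 0],
    [0, -0.001, 0, 0, 0],
    [0, -0.001, 0, 0, 0],
    [0, -0.001, 0, 0, 0],
    [0, -0.001, 0, 0, 0],
    [0, -0.001, 0, 0, 0],
    [0, 0, 0, 0, 0],
    [0, 0, 0, 0, 0],
    [0, 0, 0, 0, 0],
    [0, 0, 0, 0, 0],
  ],
)

```text
time: 20.5
tcp_pos: [0.599, 0.1202, 0.058]
tcp_rot: [0.032, 0.999, 0.0, 0.0]
ft_force: [-1.7, -0.2, 6.3]
gripper_width: 0.0119
```

>>> send_rows(
  moves=[
    [0, -0.0005, 0, 0, 0],
    [0, -0.0005, 0, 0, 0],
    [0, -0.0005, 0, 0, 0],
    [0, -0.0005, 0, 0, 0],
    [0, -0.0005, 0, 0, 0],
    [0, -0.0005, 0, 0, 0],
    [0, 0, 0, 0, 0],
    [0, 0, 0, 0, 0],
    [0, 0, 0, 0, 0],
    [0, 0, 0, 0, 0],
  ],
)

```text
time: 21.33
tcp_pos: [0.6019, 0.12, 0.058]
tcp_rot: [0.032, 0.999, 0.0, 0.0]
ft_force: [-2.5, 0.4, 7.2]
gripper_width: 0.0116
```

>>> send_rows(
  moves=[
    [0, -0.0005, 0, 0, 0],
    [0, -0.0005, 0, 0, 0],
    [0, -0.0005, 0, 0, 0],
    [0, -0.0005, 0, 0, 0],
    [0, 0, 0, 0, 0],
    [0, 0, 0, 0, 0],
    [0, 0, 0, 0, 0],
    [0, 0, 0, 0, 0],
    [0, 0, 0, 0, 0],
    [0, 0, 0, 0, 0],
  ],
)

```text
time: 22.17
tcp_pos: [0.6039, 0.1199, 0.058]
tcp_rot: [0.032, 0.999, 0.0, 0.0]
ft_force: [-2.1, 0.3, 7.2]
gripper_width: 0.0115
```

>>> send_rows(
  moves=[
    [0, -0.0005, 0, 0, 0],
    [0, -0.0005, 0, 0, 0],
    [0, -0.0005, 0, 0, 0],
    [0, -0.0005, 0, 0, 0],
    [0, 0, 0, 0, 0],
    [0, 0, 0, 0, 0],
    [0, 0, 0, 0, 0],
    [0, 0, 0, 0, 0],
    [0, 0, 0, 0, 0],
    [0, 0, 0, 0, 0],
  ],
)

```text
time: 23.0
tcp_pos: [0.6057, 0.1198, 0.058]
tcp_rot: [0.032, 0.999, 0.0, -0.0]
ft_force: [-3.5, -0.6, 7.5]
gripper_width: 0.0116
```

>>> send_rows(
  moves=[
    [0, -0.0005, 0, 0, 0],
    [0, -0.0005, 0, 0, 0],
    [0, -0.0005, 0, 0, 0],
    [0, 0, 0, 0, 0],
    [0, 0, 0, 0, 0],
    [0, 0, 0, 0, 0],
    [0, 0, 0, 0, 0],
    [0, 0, 0, 0, 0],
    [0, 0, 0, 0, 0],
    [0, 0, 0, 0, 0],
  ],
)

```text
time: 23.83
tcp_pos: [0.6066, 0.1198, 0.058]
tcp_rot: [0.032, 0.999, 0.0, -0.001]
ft_force: [-6.7, -0.1, 9.8]
gripper_width: 0.0118
```

>>> send_rows(
  moves=[
    [0, -0.0005, 0, 0, 0],
    [0, -0.0005, 0, 0, 0],
    [0, -0.0005, 0, 0, 0],
    [0, 0, 0, 0, 0],
    [0, 0, 0, 0, 0],
    [0, 0, 0, 0, 0],
    [0, 0, 0, 0, 0],
    [0, 0, 0, 0, 0],
    [0, 0, 0, 0, 0],
    [0, 0, 0, 0, 0],
  ],
)

```text
time: 24.67
tcp_pos: [0.608, 0.1197, 0.058]
tcp_rot: [0.032, 0.999, 0.0, -0.001]
ft_force: [-6.5, 0.6, 10.8]
gripper_width: 0.0113
```

>>> send_rows(
  moves=[
    [0, -0.0005, 0, 0, 0],
    [0, -0.0005, 0, 0, 0],
    [0, -0.0005, 0, 0, 0],
    [0, -0.0005, 0, 0, 0],
    [0, 0, 0, 0, 0],
    [0, 0, 0, 0, 0],
    [0, 0, 0, 0, 0],
    [0, 0, 0, 0, 0],
    [0, 0, 0, 0, 0],
    [0, 0, 0, 0, 0],
  ],
)

```text
time: 25.5
tcp_pos: [0.6099, 0.1195, 0.0579]
tcp_rot: [0.032, 0.999, 0.0, -0.001]
ft_force: [-7.6, -0.2, 11.2]
gripper_width: 0.0116
```

>>> send_rows(
  moves=[
    [0, -0.0005, 0, 0, 0],
    [0, -0.0005, 0, 0, 0],
    [0, -0.0005, 0, 0, 0],
    [0, -0.0005, 0, 0, 0],
    [0, 0, 0, 0, 0],
    [0, 0, 0, 0, 0],
    [0, 0, 0, 0, 0],
    [0, 0, 0, 0, 0],
    [0, 0, 0, 0, 0],
    [0, 0, 0, 0, 0],
  ],
)

```text
time: 26.33
tcp_pos: [0.6118, 0.1194, 0.058]
tcp_rot: [0.032, 0.999, 0.0, -0.001]
ft_force: [-8.3, -0.9, 10.5]
gripper_width: 0.0118
```

```bash
python3 - <<'E'
from look import *
c=look('s8','scene')
i=c['img'][150:300,280:440,::-1];cv2.imwrite('pics/s8z.png',cv2.resize(np.ascontiguousarray(i),None,fx=3.9,fy=3.9,interpolation=cv2.INTER_CUBIC))
E
```

```text
{'time': 26.3333, 'tcp_pos': [0.6118, 0.1194, 0.058], 'tcp_rot': [0.0318, 0.9995, 0.0001, -0.0011], 'ft_force': [-8.2883, -0.9104, 10.5392], 'moment': [0.0432, 1.3962, -0.0064], 'gripper_width': 0.0118}
```

View pics/s8z.png

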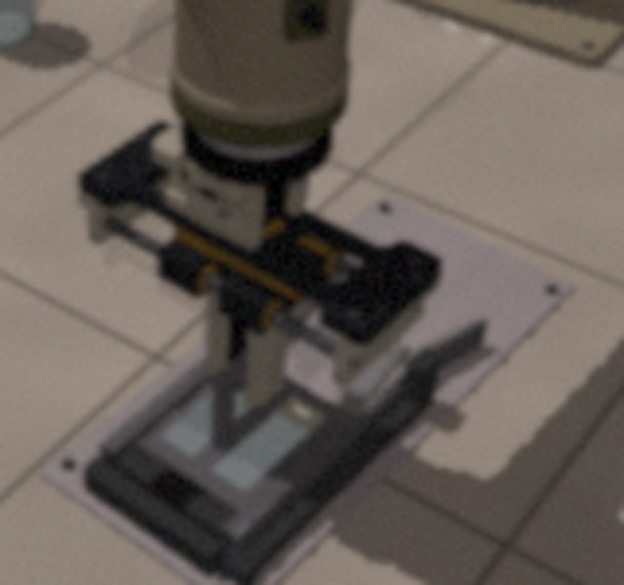

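>>> send_rows(
  moves=[
    [0, -0.0004, 0, 0, 0],
    [0, -0.0004, 0, 0, 0],
    [0, -0.0004, 0, 0, 0],
    [0, -0.0003, 0, 0, 0],
    [0, 0, 0, 0, 0],
    [0, 0, 0, 0, 0],
    [0, 0, 0, 0, 0],
    [0, 0, 0, 0, 0],
    [0, 0, 0, 0, 0],
    [0, 0, 0, 0, 0],
  ],
)

```text
time: 27.22
tcp_pos: [0.6132, 0.1193, 0.058]
tcp_rot: [0.032, 0.999, 0.0, -0.001]
ft_force: [-9.0, 0.2, 11.1]
gripper_width: 0.0116
```

>>> send_rows(
  moves=[
    [0, -0.0004, 0, 0, 0],
    [0, -0.0004, 0, 0, 0],
    [0, -0.0002, 0, 0, 0],
    [0, 0, 0, 0, 0],
    [0, 0, 0, 0, 0],
    [0, 0, 0, 0, 0],
    [0, 0, 0, 0, 0],
    [0, 0, 0, 0, 0],
    [0, 0, 0, 0, 0],
    [0, 0, 0, 0, 0],
  ],
)

```text
time: 28.05
tcp_pos: [0.6141, 0.1193, 0.058]
tcp_rot: [0.032, 0.999, 0.0, -0.001]
ft_force: [-10.0, 0.5, 10.6]
gripper_width: 0.0119
```

```bash
cat > catch.py <<'E'
from look import *
def rep(tags):
    yaw=np.radians(-3.7);o=np.array([.546,.1233]);Rb=np.array([[np.cos(yaw),-np.sin(yaw)],[np.sin(yaw),np.cos(yaw)]])
    for n in tags:
        c=dict(np.load(f'/tmp/{n}.npz'));P=pc(c).reshape(-1,3);P=P[(c['range_z']>0).ravel()]
        b=(P[:,:2]-(.001,.003)-o)@Rb
        r=[]
        for x in np.arange(-.03,.02,.005):
            m=(b[:,1]>.034)&(b[:,1]<.043)&(abs(b[:,0]-x)<.004)&(P[:,2]>.006)&(P[:,2]<.05)
            r.append((int(round(x*1000)),int(m.sum()),round(float(np.median(P[m,2]))*1000,1) if m.any() else None))
        print(n,r)
E
python3 - <<'E'
from catch import *
c=look('s9','scene');look('w9')
i=c['img'][150:300,280:440,::-1];cv2.imwrite('pics/s9z.png',cv2.resize(np.ascontiguousarray(i),None,fx=3.9,fy=3.9,interpolation=cv2.INTER_CUBIC))
rep(['scene0','s7','s8','s9'])
E
```

```text
{'time': 28.05, 'tcp_pos': [0.6141, 0.1193, 0.058], 'tcp_rot': [0.0318, 0.9995, 0.0, -0.0013], 'ft_force': [-9.9609, 0.4666, 10.63], 'moment': [0.0618, 1.4939, -0.0656], 'gripper_width': 0.0119}
{'time': 28.1, 'tcp_pos': [0.6141, 0.1193, 0.058], 'tcp_rot': [0.0318, 0.9995, 0.0, -0.0012], 'ft_force': [-9.4701, 0.6859, 12.6068], 'moment': [0.066, 1.5008, -0.0204], 'gripper_width': 0.0117}
scene0 [(-30, 9, 40.8), (-25, 18, 36.4), (-20, 17, 31.6), (-15, 16, 28.1), (-10, 17, 22.9), (-5, 16, 20.8), (0, 12, 18.4), (5, 7, 18.2), (10, 15, 17.3), (15, 5, 17.5)]
s7 [(-30, 13, 41.1), (-25, 19, 37.4), (-20, 18, 34.6), (-15, 13, 33.6), (-10, 16, 32.7), (-5, 16, 31.1), (0, 16, 29.4), (5, 10, 29.4), (10, 10, 31.5), (15, 26, 26.3)]
s8 [(-30, 7, 40.8), (-25, 10, 38.2), (-20, 13, 35.9), (-15, 14, 33.4), (-10, 15, 32.1), (-5, 14, 31.0), (0, 13, 29.7), (5, 7, 29.0), (10, 9, 32.2), (15, 30, 27.8)]
s9 [(-30, 9, 40.2), (-25, 18, 36.1), (-20, 19, 32.9), (-15, 14, 28.3), (-10, 15, 25.9), (-5, 17, 20.7), (0, 9, 17.2), (5, 7, 18.7), (10, 16, 18.8), (15, 9, 17.5)]
```

View pics/s9z.png

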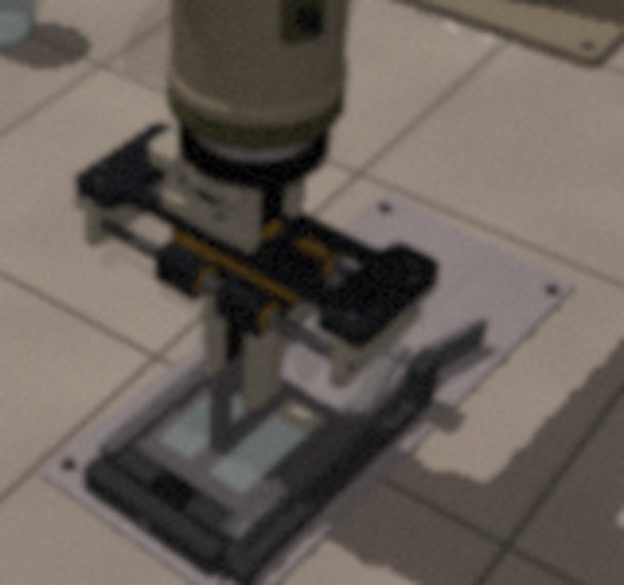

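View pics/w9.png

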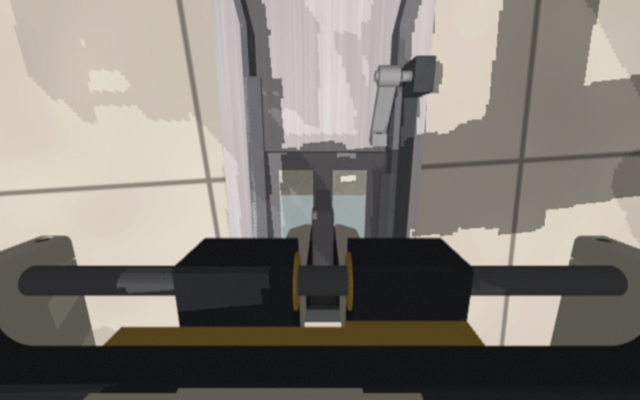

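The catch has dropped: its depth profile in s9 is back to the resting one, and in the wrist view its tip (378,140) sits behind the cassette's rear edge (row 152). I'll ease back most of the overtravel, then open.

>>> send_rows(
  moves=[
    [0, 0.0005, 0, 0, 0],
    [0, 0.0005, 0, 0, 0],
    [0, 0.0005, 0, 0, 0],
    [0, 0.0005, 0, 0, 0],
    [0, 0.0005, 0, 0, 0],
    [0, 0.0005, 0, 0, 0],
    [0, 0.0005, 0, -0.0002, 0],
    [0, 0, 0, -0.0002, 0],
    [0, 0, 0, 0, 0],
    [0, 0, 0, 0, 0],
  ],
)

```text
time: 28.98
tcp_pos: [0.6114, 0.1194, 0.058]
tcp_rot: [0.032, 0.999, 0.0, -0.0]
ft_force: [-3.8, 1.6, 5.5]
gripper_width: 0.0113
```

>>> send_rows(
  moves=[
    [0.2, 0, 0, 0, 0],
    [0.25, 0, 0, 0, 0],
    [0.3, 0, 0, 0, 0],
    [0.3, 0, 0, 0, 0],
    [0.3, 0, 0, 0, 0],
    [0.3, 0, 0, 0, 0],
    [0.3, 0, 0, 0, 0],
    [0.3, 0, 0, 0, 0],
    [0.3, 0, 0, 0, 0],
    [0.3, 0, 0, 0, 0],
  ],
)

```text
time: 29.82
tcp_pos: [0.6119, 0.1192, 0.058]
tcp_rot: [0.032, 0.999, 0.0, 0.0]
ft_force: [-0.1, 0.6, -1.2]
gripper_width: 0.0278
```

```bash
python3 - <<'E'
from catch import *
c=look('s10','scene');look('w10');rep(['s10'])
E
```

```text
{'time': 29.8167, 'tcp_pos': [0.6119, 0.1192, 0.058], 'tcp_rot': [0.0319, 0.9995, 0.0, 0.0], 'ft_force': [-0.1386, 0.6121, -1.2181], 'moment': [0.0923, 0.006, 0.0171], 'gripper_width': 0.0278}
{'time': 29.8667, 'tcp_pos': [0.6119, 0.1192, 0.058], 'tcp_rot': [0.0319, 0.9995, -0.0, 0.0], 'ft_force': [0.1116, -0.2591, 0.0532], 'moment': [-0.0147, 0.0023, -0.0111], 'gripper_width': 0.0281}
s10 [(-30, 9, 40.6), (-25, 21, 35.1), (-20, 21, 31.7), (-15, 13, 28.6), (-10, 19, 24.3), (-5, 16, 20.0), (0, 9, 18.7), (5, 9, 18.8), (10, 11, 19.3), (15, 11, 18.1)]
```

View pics/w10.png

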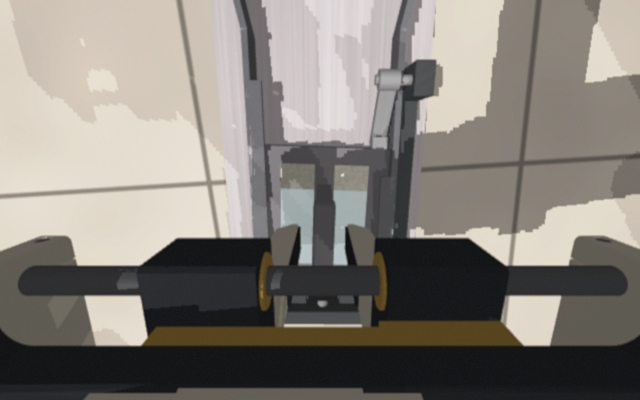

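The cassette's rear edge is now at row 146, against the catch tip (380,143). The jaws are free of the bar and the force reads about zero. Next is a straight lift.

>>> send_rows(
  moves=[
    [0.3, 0, 0, -0.005, 0],
    [0.3, 0, 0, -0.01, 0],
    [0.3, 0, 0, -0.015, 0],
    [0.3, 0, 0, -0.02, 0],
    [0.3, 0, 0, -0.02, 0],
    [0.3, 0, 0, -0.02, 0],
    [0.3, 0, 0, -0.02, 0],
    [0.3, 0, 0, -0.01, 0],
    [0.3, 0, 0, 0, 0],
    [0.3, 0, 0, 0, 0],
  ],
)

```text
time: 30.75
tcp_pos: [0.6123, 0.1192, 0.1786]
tcp_rot: [0.032, 0.999, 0.0, 0.001]
ft_force: [-0.5, -0.2, -0.3]
gripper_width: 0.0281
```

```bash
python3 - <<'E'
from catch import *
c=look('s11','scene');look('w11');rep(['s11'])
i=c['img'][150:300,280:440,::-1];cv2.imwrite('pics/s11z.png',cv2.resize(np.ascontiguousarray(i),None,fx=3.9,fy=3.9,interpolation=cv2.INTER_CUBIC))
E
```

```text
{'time': 30.75, 'tcp_pos': [0.6123, 0.1192, 0.1786], 'tcp_rot': [0.0319, 0.9995, 0.0001, 0.0008], 'ft_force': [-0.54, -0.2051, -0.3465], 'moment': [0.0373, -0.0001, -0.0073], 'gripper_width': 0.0281}
{'time': 30.8, 'tcp_pos': [0.6115, 0.1191, 0.1772], 'tcp_rot': [0.0319, 0.9995, -0.0001, -0.0003], 'ft_force': [-0.4456, -0.3668, -0.6876], 'moment': [-0.0321, 0.0482, 0.0001], 'gripper_width': 0.0279}
s11 [(-30, 11, 40.2), (-25, 20, 37.4), (-20, 17, 30.9), (-15, 18, 27.4), (-10, 14, 25.1), (-5, 16, 20.7), (0, 12, 18.8), (5, 5, 19.4), (10, 12, 19.4), (15, 11, 19.1)]
```

View pics/w11.png

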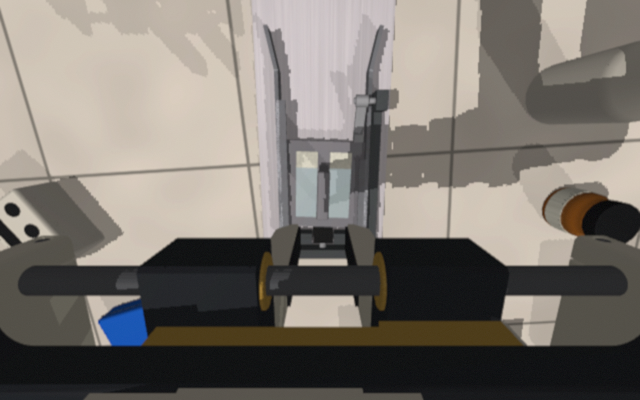

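View pics/s11z.png

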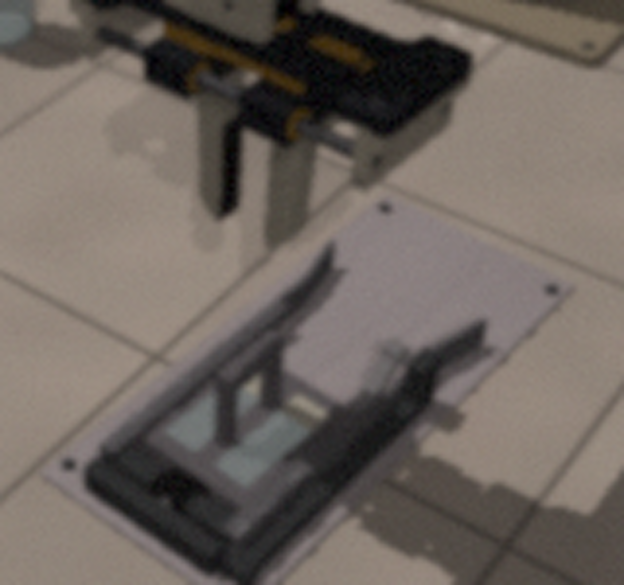

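The cassette lies flat in the bay with its rear edge at row 141 in w11. The catch is down behind it, at (362,105) to (358,138), and the gripper is clear.

```bash
python3 - <<'E'
from station import robot
print(robot.close_job())
E
```

```text
the job is handed in; nothing more can be done
None
```

The cassette is in the loading bay with the catch down behind it. I handed the job in at about 31 s of the 72 s allowed, and the hand-in reports no verdict.

**What I did:** I gripped the cassette by its handle, carried it level to the apron and set it down lightly. I then slid it in slowly until it met the bumper with the tool at x ≈ 0.606 m. I pushed on about 8 mm until the catch dropped, with about 10 N along the slide and about 13 N vertically. After that I eased back about 3 mm, opened the jaws and lifted straight up.

**Last checks:**
- **Catch:** its height profile in the scene camera matched its resting profile from the start, both after release and after the lift. While riding on the cassette it had read about 10 mm higher near the tip.
- **Cassette:** the wrist view showed its rear edge against the catch tip, and it lay flat in the bay.
- **Gripper:** it was about 120 mm clear with no meaningful force on it. It stayed above the catch throughout.

**Where readings disagreed:** the scene and top cameras differed by about 4 mm sideways. I corrected both using the cassette position measured with the wrist camera and confirmed by the grasp. The catch and bumper unit measured about 12 mm beyond nominal by camera, and the bumper contact agreed to within 1 to 2 mm.

I didn't separately re-measure the other things on the bench. The arm was never brought close to any of them.

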